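Let the ratchet clamp back two notches

TASK

The ratchet clamp on the bench has to be opened a little so that the specimen cup can be lifted out later: tip the pawl's ball lever outwards, off the toothed wheel, wind the crank back (counterclockwise from above) by two notches, and tip the pawl down into the wheel again. Then draw the crank on in the same direction until the second tooth bears firmly on the pawl, with about 10 N at the crank knob and never more than 15 N, and let go with it resting there. Never force the wheel back against the pawl, and leave the cup, the petri dish, the dropper bottle and the timer where they are.

Things in the scene. Friction and masses are not known exactly. Their poses are not given: they have to be found in the camera images.
- clamp_base: Fixed steel base of the ratchet clamp: 175 x 175 mm under the wheel plus a 90 mm wide tongue to its +y side, 12 mm thick. Origin on the wheel's vertical axis, at worktop height; z up. Its +x points from the wheel axis to the pawl, its +y to the jaws and the cup. It is turned up to 0.35 rad.
- crank (a joint): Turn of the crank and the dark toothed wheel under it from their start, 0. Positive = backwards = counterclockwise from above; opens the jaw 20 mm per rad. One notch = 0.698 rad. Unmeasured play of 0.015 to 0.30 rad at the start: the first tooth bears on the pawl at that value, the second at that value + 1.396. A brake of 0.30 N m (4 N at the knob) holds the crank where it is left.
- pawl (a joint): Tilt of the pawl: 0 = dropped, nose among the teeth; 1.15 = tipped fully outwards, nose clear. Horizontal hinge along the base's y, at x = 70, z = 72 mm in the base frame. Its weighted lever falls to the side it leans to (balance near 0.55 to 0.65) and stays at either end by its weight; under 2 N at the ball moves it.
- lever_ball (a point): Centre of the grey ball, 22 mm wide, on the pawl's lever, 55 mm from the hinge. Dropped: 42 mm from the wheel axis towards the pawl, 120 mm above the worktop; tipped out: 102 mm and 117 mm. Push it outwards (base +x) from above the wheel, or inwards (base -x) from beyond it, with the closed fingertips.
- pawl_nose: Steel nose of the pawl, 5 mm thick along the rim, 12 mm along the radius, 12 mm high; origin under its middle, 44 mm from the axis, 59.5 mm up when dropped. The wheel (108 mm wide, top at 58 mm) has 9 saw teeth 8 mm high. An upright tooth face stops at the nose backwards. Dropped anywhere at crank 1.15 to 1.38 it finds its notch as the crank is drawn on, and stops the second tooth.
- crank_grip (a point): Middle of the grey upright crank knob, 22 mm wide, 40 mm high, free to spin on its pin; 75 mm from the wheel axis, 105 mm above the worktop; knob top at 123 mm, the arm under it ends at 83 mm. Starts on the robot's side, 150 degrees round from the base's +x, within 9 degrees. 10 N across the crank loads the nose with about 10 N, 16 N with 20 N.
- cup: Specimen cup with a yellow screw cap, 57 mm in diameter, 61 mm high, standing loose between the jaws (about 4 mm free each side), 160 mm from the wheel axis along the base's +y. Origin under its centre.
- dish: Petri dish, 63 mm wide, 14 mm high, lying on the worktop in front of the jaws. Origin under its centre. Leave alone.
- dropper: Brown dropper bottle, 33 mm in diameter, 102 mm high, standing behind the jaws. Origin under its centre. Leave alone.
- timer: White timer, 60 x 64 x 22 mm, lying to the right of the wheel. Origin under its centre. Leave alone.
There are look-alikes about, which are no part of the job. Of the things that look like the cup, the smallest one is meant.

How it is judged:
By the outcome, as a careful person would: the job done as asked, in the order asked, and still so for the second after the job is handed in, with the robot touching nothing.
It also fails if it takes over 72 s, if anything falls off the work surface, if the arm or the gripper's body presses on something with over 40 N, if the wrist force passes 120 N, or if a joint passes its speed limit or range.

ROBOT

A 7-joint arm with a two-finger parallel gripper is mounted at the origin on a cart in front of the work surface, level with it; the furniture and walls round the work are solid. World frame = base frame: x ahead of the robot, y to its left, z up, the work surface at z = 0. Lengths are in mm, angles in rad, forces in N, time in s.
With the tool pointing down it reaches from about 375 to 925 mm from the base axis. Payload 3.1 kg.
Tool frame: the origin (TCP) lies on the centre line of the jaws, within the pads' length; the fingertips stand 14 mm ahead of it and the grasp point (between the pads) lies 5 mm behind it; z points along the fingers, y is the line along which they close (so a half turn about z gives the same grasp; the last joint's range is limited). The gripper opens to 85 mm and grips with 20 to 120 N. Pads are 22 mm wide; open, the fingers measure 114 mm over their backs; the gripper's body (76 mm by 85 mm) begins 54 mm behind the grasp point. The pads swing forward as they close: fully open they stand 13 mm farther back than shut.
Start: joints at [-1.238, 0.383, 0.044, 1.598, -0.018, 1.161, -0.05], TCP at [271.418, 590.623, 245.269] pointing down, gripper open.
Joint ranges: [-2.61, 2.61], [-0.41, 2.15], [-1.48, 1.57], [0, 2.5], [-1.57, 4.71], [0.05, 1.97], [-2.85, 2.85]. Speed limits (rad/s): [2.79, 2.79, 3.14, 3.14, 3.14, 3.14, 3.14].

INTERFACE

Orientations are given as a unit quaternion [x, y, z, w].
In Python, from bench import get_obs, eyes, hand_in gives the robot as it stands.
- The arm moves only by the tool send_rows, never from a script. Its argument "series" is a list of rows, each a list of 5 numbers: the opening, from 0 (shut) to 1 (fully open), then the shift along the tool's x, y, z in mm, then the turn about the tool's z in rad. In form: [[hand, x, y, z, yaw], ...]. A call has 1 to 10 rows; each row is the pose to reach, as a shift and turn from the pose commanded when the call began, along the tool's axes at that moment; what a row does not reach only later rows make up. A row lasts 1/8 s, in which the tool goes at most 62.5 mm and 10.7 degrees, less where a joint would pass 70% of its speed; a pose out of reach is approached as far as the arm can. A call with a gripper value outside its range is refused whole. The fingers move at their own pace and stop on an object; "squeeze" is the grip in N (left out, the last holds). Time passes only in rows, so rows that repeat a pose let the fingers close. It gives the time, the measured TCP pose, the force, the opening and the grip force at its end, in the units of the state.
- get_obs(): the state, without advancing time (a new reading comes with each control period).
- eyes.camera(name): name is "scene" or "side" or "wrist"; returns a dict with "frame" (420x560x3 uint8, red, green, blue), "depth" (420x560 float32, mm along the optical axis (not along the pixel's ray), 0 where there is no reading), "fx", "fy", "cx", "cy" (pixels), "rvec" (rotation vector, rad) and "tvec" (3), from world to camera coordinates, as OpenCV has them. Camera axes: x right, y down, z forward; pixel columns grow to the right and rows downward; lengths in mm; the calibration is good to about 2 mm. A picture is of the moment at which its call begins.
- hand_in(): hands the job in; it is judged then, once.
The state is a dict: "time_s": time; "joint_positions": joint angles; "qvel": joint speeds; "tau": joint torques, N m; "position": TCP position; "ee_rot": TCP orientation; "ft_force": force on the tool from outside, world axes, zero at the start; "moment": the same for the moment, N m; "width": opening from 0.0 (shut) to 1.0 (fully open); "grip_force": force on a finger pad.
Only numpy, scipy, OpenCV 4.12 (cv2) and the standard library are available. Lean on these libraries where they do the work, as an engineer would, in place of code of your own. Each camera call takes 0.05 s, during which the arm holds its last target. There are 200 camera calls.

## Working session

There is one attempt and no reset: what is moved stays moved. The work goes in short steps, Python scripts to look and compute and a tool call to move; the robot and the scene stay as the last step left them, time stands still between calls to the robot, and variables do not carry over. Pictures are saved under pics/ and viewed, at most 10 in all, crops included, and the job is handed in when it is done.

Besides the shell and the picture viewer there is one more tool, called as name(argument=value, ...) on one line, values as JSON. send_rows: Moves the arm, as the interface text tells. Its arguments: {"type":"object","properties":{"series":{"type":"array"},"squeeze":{"type":"number"}},"required":["series"]}

```bash
mkdir -p pics; ls
cat > h.py <<'E'
import numpy as np, cv2
from bench import get_obs, eyes, hand_in
def cam(n):
    c=eyes.camera(n); R=cv2.Rodrigues(np.array(c['rvec'],float))[0]; c['R']=R; c['t']=np.array(c['tvec'],float).ravel(); return c
def save(c,f): cv2.imwrite('pics/'+f,cv2.cvtColor(c['frame'],cv2.COLOR_RGB2BGR))
def ray(c,u,v,z):
    d=c['R'].T@np.array([(u-c['cx'])/c['fx'],(v-c['cy'])/c['fy'],1]); o=-c['R'].T@c['t']
    return o+d*(z-o[2])/d[2]
def pts(c):
    v,u=np.mgrid[:420,:560]; d=c['depth']
    p=np.stack([(u-c['cx'])/c['fx']*d,(v-c['cy'])/c['fy']*d,d],-1)
    return (p-c['t'])@c['R']
def proj(c,p):
    q=c['R']@np.array(p,float)+c['t']; return c['fx']*q[0]/q[2]+c['cx'],c['fy']*q[1]/q[2]+c['cy']
E
python3 - <<'E'
from h import *
import pickle
o=get_obs(); print(o)
ims=[]
for n in['scene','side']:
    c=cam(n); pickle.dump(c,open(n+'.pkl','wb')); save(c,n+'0.png'); print(n,-c['R'].T@c['t'],c['fx'])
E
```

```text
pics
{'time_s': 0.0, 'joint_positions': array([-1.23780777,  0.38385197,  0.04384466,  1.59959654, -0.01788694,
        1.16120977, -0.04987702]), 'qvel': array([ 6.09859780e-05,  6.26996824e-04,  4.40575669e-04, -5.17663139e-04,
        4.72499957e-04, -1.74391824e-04, -2.58971843e-04]), 'tau': array([ 4.31618191e-04, -4.33452845e+01,  1.02481216e+00, -2.49513566e+01,
        1.06507220e-02,  1.14779931e-02,  2.22937410e-05]), 'position': array([271.06136765, 589.77121797, 243.86587936]), 'ee_rot': array([ 2.13684723e-01,  9.76901762e-01, -1.32043695e-03, -2.06879811e-04]), 'ft_force': array([ 0.18863199, -0.17511513, -0.27940778]), 'moment': array([0.01209919, 0.0321223 , 0.01456337]), 'grip_force': 0.0, 'width': 0.9987138781276339}
scene [ -48.72723293 -576.46049552  846.16134688] 537.0691024251698
side [ 177.36718115 -502.67283115  682.50940638] 498.2904152819656
```

View pics/scene0.png

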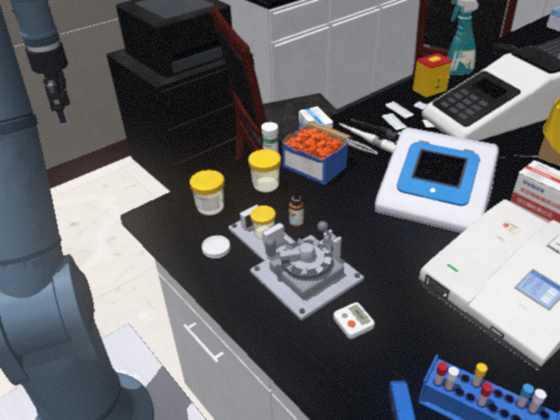

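View pics/side0.png

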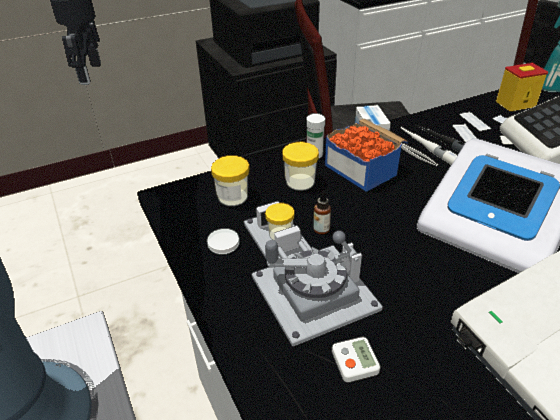

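Both views show three yellow-capped cups. In the scene view they are at (207,180) large, (264,157) large and (262,215) small. The small one stands between the jaws, so it is the cup. In the side view the ball is near (339,238) and the crank knob near (272,255). I'll check with a close crop.

Run:
```python
from h import *
import pickle
s=pickle.load(open('side.pkl','rb')); c=pickle.load(open('scene.pkl','rb'))
f=lambda im,x,y,w,h:cv2.resize(im[y:y+h,x:x+w],None,fx=3.8,fy=3.8,interpolation=cv2.INTER_CUBIC)
a=f(s['frame'],240,195,150,150); 
b=np.hstack([cv2.resize(f(c['frame'],225,200,145,120),(400,331)),cv2.resize(a,(400,400))[:331]])
cv2.imwrite('pics/crop1.png',cv2.cvtColor(a,cv2.COLOR_RGB2BGR))
for n,k in(('side',s),('scene',c)):
    hsv=cv2.cvtColor(k['frame'],cv2.COLOR_RGB2HSV)
    m=cv2.inRange(hsv,(20,130,120),(32,255,255)); N,l,st,ce=cv2.connectedComponentsWithStats(m)
    P=pts(k)
    for i in range(1,N):
        if st[i,4]>60: 
            q=P[l==i]; q=q[q[:,2]>np.percentile(q[:,2],70)-4]; print(n,ce[i],st[i,:4],np.median(q,0),(q.max(0)+q.min(0))/2)
    # top-down slices by depth near clamp
    r=P[200:345,225:400].reshape(-1,3)
    for z0,z1 in((8,16),(112,135)):
        q=r[(r[:,2]>z0)&(r[:,2]<z1)]; print(z0,len(q),cv2.minAreaRect(q[:,:2].astype(np.float32)))
        if z0>100:
            lab=np.zeros((80,80),np.uint8)
            for p in q: print(np.round(p).astype(int),end=' ') if np.random.rand()<.25 else 0
```

```text
side [519.15488722  91.14285714] [496  70  50  41] [1351.66762482  354.6289949    85.93293049] [801.04808289 -39.83958448 376.07826293]
side [299.92597577 154.03364738] [282 142  37  25] [634.75647314 326.38527648  89.34214045] [426.00234328 -64.78778501 384.09065408]
side [229.62347188 168.59535452] [211 156  38  27] [474.37387455 346.38945381  89.33955364] [346.52838321 -55.85087251 384.13491633]
side [279.38878143 213.58220503] [265 203  29  22] [506.04779801 173.31450765  74.80575402] [ 355.69765286 -149.83867422  376.90522113]
8 3753 ((498.3353576660156, 128.76876831054688), (402.70062255859375, 217.91976928710938), 88.01537322998047)
112 271 ((483.5486145019531, 31.675277709960938), (18.906814575195312, 135.51556396484375), 70.69796752929688)
[538  23 129] [534  21 130] [535  19 131] [545  15 130] [532  20 129] [533  18 131] [545  13 130] [532  20 127] [541  12 130] [546  10 129] [530  17 128] [533  13 130] [535  12 130] [535   9 132] [534  11 129] [539   8 129] [531  12 127] [539   6 128] [527  15 124] [544   7 123] [527  15 122] [530  10 125] [531   9 125] [532   6 127] [541 
[... 1496 characters left out ...]
483.1076354980469, 31.565441131591797), (19.033601760864258, 133.65220642089844), 71.195068359375)
[536  16 131] [540  14 130] [541  13 130] [545  13 128] [543  11 128] [544   9 128] [534  14 128] [544   9 126] [530  10 128] [536   7 127] [540   5 125] [529  20 120] [529  11 125] [530  10 125] [532   8 125] [539   7 119] [541   6 119] [532   8 117] [534   5 118] [531  10 114] [532   8 114] [431  59 121] [434  52 125] [428  55 124] [431  55 122] [434  49 124] [428  48 125] [436  46 122] [421  50 123] [426  46 123] [428  45 122] [438  45 116] [421  52 119] [422  45 123] [425  42 123] [430  45 118] [422  49 115] [423  46 117] [426  44 116] [419  51 113] [421  46 115] [422  44 116] [422  45 113]
```

View pics/crop1.png

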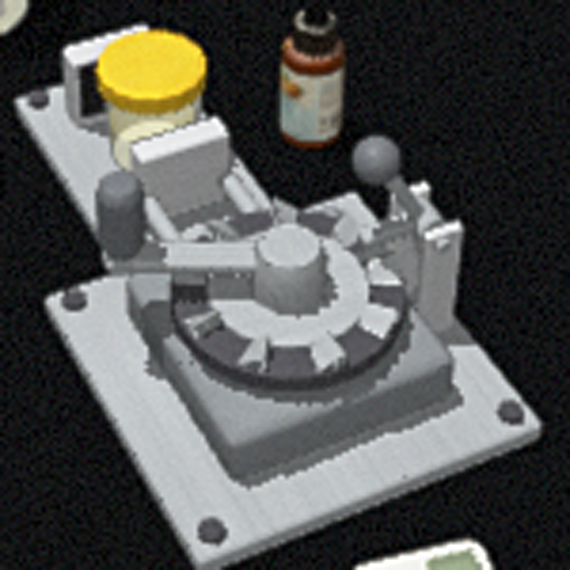

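The crop confirms it: small yellow-capped cup between the jaws, ball at crop (376,160) on the pawl lever, knob at (120,215), base bolts at (72,298), (211,530) and (511,411). Next I'll get the base frame from the bolts.

Run:
```python
from h import *
import pickle
s=pickle.load(open('side.pkl','rb')); P=pts(s)
B=[ray(s,240+u/3.8,195+v/3.8,13) for u,v in((72,298),(211,530),(511,411))]
print(np.round(B,1)); d=B[2]-B[1]; e=B[0]-B[1]; print(np.hypot(*d[:2]),np.hypot(*e[:2]),np.arctan2(d[1],d[0]),np.arctan2(-e[0],e[1]),(B[0]+B[2])/2)
u,v=240+290/3.8,195+240/3.8; print(P[int(v)-1:int(v)+2,int(u)].round())
for n in('side','scene'):
    k=pickle.load(open(n+'.pkl','rb'));r=pts(k).reshape(-1,3)
    for nm,x0,x1,y0,y1 in(('ball',515,560,-10,30),('knob',410,450,30,75)):
        q=r[(r[:,0]>x0)&(r[:,0]<x1)&(r[:,1]>y0)&(r[:,1]<y1)&(r[:,2]>(112 if nm=='ball' else 90))]
        if nm=='ball': print(n,'ball',np.r_[np.linalg.lstsq(np.c_[2*q,np.ones(len(q))],(q**2).sum(1),rcond=None)[0][:3]])
        else:
            w=np.linalg.lstsq(np.c_[2*q[:,:2],np.ones(len(q))],(q[:,:2]**2).sum(1),rcond=None)[0]
            print(n,'knob',w[:2],q.min(0),q.max(0))
            t=q[q[:,2]>121]; print('top',t.mean(0) if len(t) else 0)
```

```text
[[424.2  98.4  13. ]
 [419.  -55.1  13. ]
 [571.9 -60.6  13. ]]
153.05653782151958 153.64990416762592 -0.03574993452202299 -0.0340339865505014 [498.05608912  18.90889243  13.        ]
[[499.  20.  89.]
 [498.  18.  88.]
 [495.  15.  90.]]
side ball [537.82773331  14.4655264  122.57096478]
side knob [429.06622573  50.34504077] [419.41622351  40.56156382  90.51891339] [439.69589582  59.86569726 127.56532027]
top [429.62956658  50.53480024 124.16682788]
scene ball [537.29068936  14.10167455 120.87173371]
scene knob [428.35478066  50.12032756] [418.55299953  39.20527198  90.4242052 ] [440.30087369  59.594934   125.57695055]
top [429.40181836  50.64574595 122.70882777]
```

Base frame: axis ≈ (496.5, 17), θ ≈ -0.036. Knob ≈ (429, 50), which is 156° in the base frame. Ball ≈ (537.5, 14.5, 121). I'll close the hand and move above the hub.

send_rows(series=[[0, -112, -106, 11, -0.1], [0, -224, -213, 22, -0.2], [0, -336, -319, 34, -0.3], [0, -448, -426, 45, -0.4], [0, -448, -426, 45, -0.4], [0, -448, -426, 45, -0.4], [0, -448, -426, 45, -0.4], [0, -448, -426, 45, -0.4], [0, -448, -426, 45, -0.4], [0, -448, -426, 45, -0.4]])

```text
time_s: 1.35
position: [500.7, 14.2, 200.0]
ee_rot: [0.016, 1.0, 0.0, -0.0]
ft_force: [1.0, 1.3, -0.3]
width: -0.003
grip_force: 0.0
```

```bash
cat >> h.py <<'E'
from scipy.spatial.transform import Rotation as Ro
A=np.array([496.5,17.]);TH=-0.036
def st():
    o=get_obs(); R=Ro.from_quat(o['ee_rot']).as_matrix(); p=o['position']
    c,s=np.cos(TH),np.sin(TH); l=np.array([[c,s],[-s,c]])@(p[:2]-A)
    print('t',round(o['time_s'],2),'pos',p.round(1),'loc',l.round(1),'xang',round(np.degrees(np.arctan2(R[1,0],R[0,0])),1),'tilt',R[2,2].round(4),'F',o['ft_force'].round(2),'w',round(o['width'],2)); return o,R
E
python3 -c "from h import *;st()"
```

```text
t 1.35 pos [500.7  14.2 200. ] loc [ 4.3 -2.6] xang 178.2 tilt -1.0 F [ 1.03  1.33 -0.31] w -0.0
```

send_rows(series=[[0, 0, 0, 40, 0], [0, 0, 0, 74, 0], [0, 0, 0, 74, 0], [0, -14, 0, 74, 0], [0, -25, 0, 74, 0], [0, -36, 0, 74, 0], [0, -47, 0, 74, 0], [0, -58, 0, 74, 0], [0, -68, 0, 74, 0], [0, -70, 0, 74, 0]])

```text
time_s: 2.6
position: [571.4, 14.2, 126.3]
ee_rot: [0.015, 1.0, -0.0, 0.0]
ft_force: [0.1, -0.2, 0.8]
width: 0.001
grip_force: 0.0
```

Run:
```python
from h import *
st(); c=cam('side'); cv2.imwrite('pics/p2.png',cv2.resize(cv2.cvtColor(c['frame'],cv2.COLOR_RGB2BGR)[150:350,220:420],None,fx=2.5,fy=2.5))
```

```text
t 2.6 pos [571.4  14.2 126.3] loc [75.  -0.1] xang 178.2 tilt -1.0 F [ 0.07 -0.24  0.8 ] w 0.0
```

View pics/p2.png

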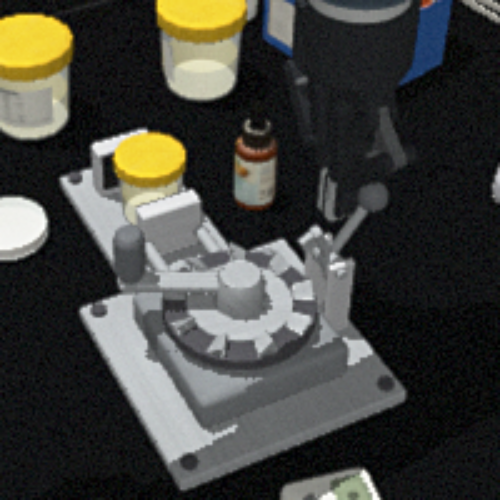

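The pawl is tipped out: in the crop the ball is at (373,197), leaning away from the wheel. Now behind the knob.

send_rows(series=[[0, 8, 0, -20, 0], [0, 10, 0, -44, 0], [0, 60, 30, -44, 0.15], [0, 110, 55, -44, 0.3], [0, 128, 65, -44, 0.42], [0, 128, 65, -44, 0.42], [0, 128, 65, -10, 0.42], [0, 128, 65, 18, 0.42], [0, 128, 65, 18, 0.42], [0, 128, 65, 18, 0.42]])

```text
time_s: 3.9
position: [446.1, 82.7, 109.1]
ee_rot: [0.224, 0.975, 0.0, 0.001]
ft_force: [-0.0, 0.0, 0.8]
width: -0.0
grip_force: 0.0
```

Run:
```python
from h import *
o,R=st(); p=o['position'][:2]; K0=np.array([429,50.3]); A2=A
r=75.; a0=np.arctan2(*(K0-A)[::-1]); off=26
# rows: knob angle a0+t, tool pos = knob - off*tangent; yaw follows
for t in np.arange(-0.1,1.29,0.1):
    a=a0+t; k=A+r*np.array([np.cos(a),np.sin(a)]); tg=np.array([-np.sin(a),np.cos(a)])
    d=np.r_[k-off*tg-p,0]; face=np.arctan2(-R[1,1],-R[0,1]); yaw=-((np.arctan2(tg[1],tg[0])-face+np.pi)%(2*np.pi)-np.pi)
    print(round(t,2),(R.T@d).round(1),round(yaw,2))
```

```text
t 3.9 pos [446.1  82.7 109.1] loc [-52.7  63.8] xang 154.1 tilt -1.0 F [-0.    0.05  0.79] w -0.0
-0.1 [-2.2 -3.3  0. ] 0.11
0.0 [  0.8 -10.6  -0. ] 0.01
0.1 [  3.1 -18.2  -0. ] -0.09
0.2 [  4.6 -26.   -0. ] -0.19
0.3 [  5.3 -33.9  -0. ] -0.29
0.4 [  5.2 -41.8  -0. ] -0.39
0.5 [  4.4 -49.7  -0. ] -0.49
0.6 [  2.7 -57.5  -0. ] -0.59
0.7 [  0.3 -65.   -0. ] -0.69
0.8 [ -2.8 -72.3  -0. ] -0.79
0.9 [ -6.7 -79.3  -0. ] -0.89
1.0 [-11.2 -85.8  -0. ] -0.99
1.1 [-16.4 -91.8  -0. ] -1.09
1.2 [-22.2 -97.3  -0. ] -1.19
```

send_rows(series=[[0, -1, -6, 0, 0.05], [0, 1, -10.5, 0, 0.01], [0, 2, -14.5, 0, -0.04], [0, 3, -18, 0, -0.09], [0, 4, -22, 0, -0.14], [0, 4.6, -26, 0, -0.19], [0, 5, -30, 0, -0.24], [0, 5.3, -34, 0, -0.29], [0, 5.3, -38, 0, -0.34], [0, 5.2, -42, 0, -0.39]])

```text
time_s: 5.15
position: [422.9, 49.5, 109.6]
ee_rot: [0.03, 1.0, 0.002, 0.002]
ft_force: [0.3, 4.0, -1.7]
width: -0.001
grip_force: 2.1
```

```bash
cat > arc.py <<'E'
from h import *
import sys
o,R=st(); p=o['position'][:2]; a0=np.arctan2(50.3-A[1],429-A[0])
r=pts(cam('side')).reshape(-1,3); r=r[(np.abs(np.hypot(r[:,0]-A[0],r[:,1]-A[1])-75)<11.5)&(r[:,2]>121)&(r[:,2]<127)]
# knob candidates by angle: fraction histogram
an=(np.arctan2(r[:,1]-A[1],r[:,0]-A[0])-a0+.5)%(2*np.pi)-.5
h,_=np.histogram(an,np.arange(-.5,2.01,.1)); print('hist from -0.5',h)
for t in np.arange(*map(float,sys.argv[1:4])):
    a=a0+t; k=A+75*np.array([np.cos(a),np.sin(a)]); tg=np.array([-np.sin(a),np.cos(a)])
    d=np.r_[k-26*tg-p,0]; face=np.arctan2(-R[1,1],-R[0,1]); yaw=-((np.arctan2(tg[1],tg[0])-face+np.pi)%(2*np.pi)-np.pi)
    print(round(t,2),(R.T@d).round(1),round(yaw,2))
E
python3 arc.py .4 1.31 .1
```

```text
t 5.15 pos [422.9  49.5 109.6] loc [-74.7  29.8] xang 176.6 tilt -1.0 F [ 0.25  3.96 -1.71] w -0.0
hist from -0.5 [ 0  0  0  0  0  0  5 29 38 39  0  0  0  0  0  0  0  0  0  0  0  0  0  0
  0]
0.4 [-0.4 -2.2 -0. ] -0.0
0.5 [ 1.8 -9.8 -0. ] -0.1
0.6 [  3.3 -17.6  -0.1] -0.2
0.7 [  3.9 -25.5  -0.1] -0.3
0.8 [  3.8 -33.4  -0.1] -0.4
0.9 [  2.8 -41.3  -0.2] -0.5
1.0 [  1.1 -49.1  -0.2] -0.6
1.1 [ -1.3 -56.6  -0.2] -0.7
1.2 [ -4.6 -63.8  -0.2] -0.8
1.3 [ -8.5 -70.7  -0.2] -0.9
```

send_rows(series=[[0, 1.3, -4, 0, -0.05], [0, 2.2, -7.6, 0, -0.1], [0, 3, -11.5, 0, -0.15], [0, 3.7, -15.4, 0, -0.2], [0, 4, -19.3, 0, -0.25], [0, 4.3, -23.3, 0, -0.3], [0, 4.3, -27.2, 0, -0.35], [0, 4.2, -31.2, 0, -0.4], [0, 3.8, -35.2, 0, -0.45], [0, 3.2, -39.1, 0, -0.5]])

```text
time_s: 6.45
position: [416.3, 10.0, 109.4]
ee_rot: [-0.218, 0.976, 0.001, 0.0]
ft_force: [-1.8, 4.2, 2.9]
width: 0.001
grip_force: 2.2
```

```bash
python3 arc.py .9 1.51 .1
python3 - <<'E'
from h import *
c=cam('side'); cv2.imwrite('pics/p3.png',cv2.resize(cv2.cvtColor(c['frame'],cv2.COLOR_RGB2BGR)[150:350,220:420],None,fx=2.5,fy=2.5))
E
```

```text
t 6.45 pos [416.3  10.  109.4] loc [-79.9  -9.9] xang -154.8 tilt -1.0 F [-1.85  4.19  2.86] w 0.0
hist from -0.5 [ 0  0  0  0  0  0  0  0  0  0  0  6 30 44 34  0  0  0  0  0  0  0  0  0
  0]
0.9 [-0.5 -1.9 -0. ] -0.0
1.0 [ 1.7 -9.6 -0. ] -0.1
1.1 [  3.2 -17.4  -0. ] -0.2
1.2 [  3.8 -25.3  -0.1] -0.3
1.3 [  3.7 -33.2  -0.1] -0.4
1.4 [  2.7 -41.1  -0.1] -0.5
1.5 [  1.  -48.8  -0.1] -0.6
```

View pics/p3.png

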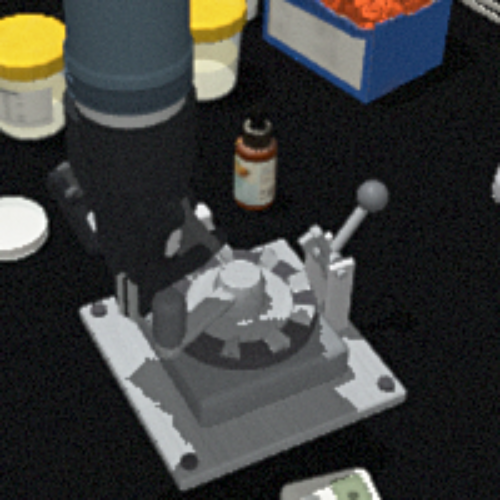

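The knob is following; at crop (170,320) it has turned about 0.84 rad. The ball is still tipped out at (372,195). I'll go on to about 1.25, back off and measure.

send_rows(series=[[0, 1.3, -4, 0, -0.05], [0, 2.2, -7.7, 0, -0.1], [0, 3, -11.6, 0, -0.15], [0, 3.7, -15.5, 0, -0.2], [0, 4.1, -19.4, 0, -0.25], [0, 4.3, -23.4, 0, -0.3], [0, 4.3, -27.3, 0, -0.35], [0, 4.2, -31.3, 0, -0.4], [0, 4.2, -31.3, 0, -0.4]])

```text
time_s: 7.68
position: [425.0, -21.3, 108.5]
ee_rot: [-0.406, 0.914, 0.0, -0.0]
ft_force: [-3.4, 2.8, 3.3]
width: -0.005
grip_force: 1.8
```

send_rows(series=[[0, 0, 15, 0, 0], [0, 0, 20, -30, 0], [0, 0, 20, -70, 0], [0, 0, 20, -70, 0]])

```text
time_s: 8.18
position: [413.3, -7.5, 181.2]
ee_rot: [-0.407, 0.913, -0.001, 0.004]
ft_force: [-0.8, -0.1, -0.9]
width: 0.005
grip_force: 0.0
```

```bash
cat > knob.py <<'E'
from h import *
o,R=st()
for n in('side','scene'):
    c=cam(n); 
    r=pts(c).reshape(-1,3); r=r[(np.abs(np.hypot(r[:,0]-A[0],r[:,1]-A[1])-75)<14)&(r[:,2]>90)&(r[:,2]<128)&(r[:,0]<A[0]+45)]
    w=np.linalg.lstsq(np.c_[2*r[:,:2],np.ones(len(r))],(r[:,:2]**2).sum(1),rcond=None)[0]; q=w[:2]-A
    print(n,len(r),r.min(0).round(),r.max(0).round(),'fit',w[:2].round(1),np.sqrt(w[2]+w[:2]@w[:2]),np.hypot(*q),'turn',(np.arctan2(q[1],q[0])-np.arctan2(33.3,-67.5))%6.283)
E
python3 knob.py
```

```text
t 8.18 pos [413.3  -7.5 181.2] loc [-82.2 -27.4] xang -131.9 tilt -1.0 F [-0.79 -0.15 -0.85] w 0.01
side 293 [431. -49.  90.] [452. -28. 127.] fit [441.5 -38.5] 8.030840481188767 78.15947481456098 turn 1.2481524050633679
scene 183 [431. -49.  90.] [454. -27. 126.] fit [440.3 -38.6] 7.973908931681866 79.04667054507809 turn 1.23851193046176
```

send_rows(series=[[0, -40, -38, 0, 0.17], [0, -80, -76, 0, 0.34], [0, -120, -114, 0, 0.51], [0, -155, -147, 0, 0.68], [0, -164, -155, 0, 0.87], [0, -164, -155, 0, 0.87], [0, -164, -155, 0, 0.87], [0, -164, -155, 30, 0.87], [0, -164, -155, 54, 0.87], [0, -164, -155, 54, 0.87]])

```text
time_s: 9.52
position: [632.3, 10.4, 121.9]
ee_rot: [0.015, 1.0, -0.0, -0.003]
ft_force: [0.5, 0.5, 0.7]
width: 0.002
grip_force: 0.0
```

Run:
```python
from h import *
st()
for n in('side','scene'):
    r=pts(cam(n)).reshape(-1,3); r=r[(abs(r[:,0]-598)<16)&(abs(r[:,1]-12)<16)&(r[:,2]>111)&(r[:,2]<131)]
    print(n,len(r),r.min(0).round(),r.max(0).round())
```

```text
t 9.53 pos [632.3  10.4 121.9] loc [135.9  -1.7] xang 178.3 tilt -1.0 F [0.46 0.49 0.69] w 0.0
side 132 [587.   2. 111.] [607.  21. 130.]
scene 80 [586.   2. 111.] [604.  21. 129.]
```

send_rows(series=[[0, 0, 0, -4, 0], [0, 8, 0, -4, 0], [0, 16, 0, -4, 0], [0, 24, 0, -5, 0], [0, 32, 0, -6, 0], [0, 40, 0, -6, 0], [0, 48, 0, -6, 0], [0, 56, 0, -6, 0], [0, 58, 0, -6, 0], [0, 58, 0, -6, 0]])

```text
time_s: 10.88
position: [576.3, 12.4, 129.3]
ee_rot: [0.015, 1.0, -0.0, -0.001]
ft_force: [0.3, -0.8, -0.2]
width: -0.0
grip_force: 0.0
```

Run:
```python
from h import *
st(); c=cam('side'); cv2.imwrite('pics/p4.png',cv2.resize(cv2.cvtColor(c['frame'],cv2.COLOR_RGB2BGR)[150:350,220:420],None,fx=2.5,fy=2.5))
```

```text
t 10.88 pos [576.3  12.4 129.3] loc [80.  -1.7] xang 178.2 tilt -1.0 F [ 0.26 -0.76 -0.15] w -0.0
```

View pics/p4.png

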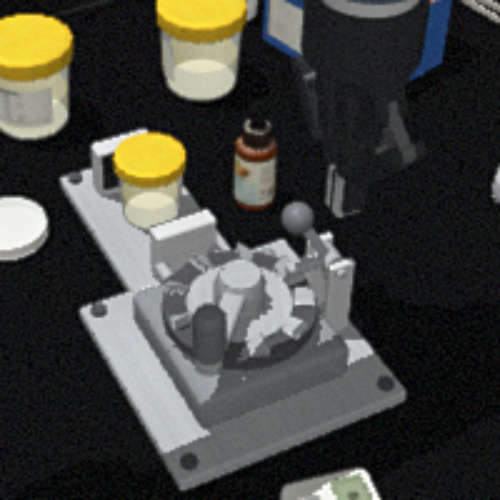

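The ball is at crop (298,215), so the pawl is back on the wheel. The knob is at (210,335). Now behind the knob for the final draw.

send_rows(series=[[0, -10, 0, -10, 0], [0, -10, 0, -48, 0.1], [0, 40, -8, -48, 0.2], [0, 90, -20, -48, 0.3], [0, 140, -30, -48, 0.44], [0, 163, -34, -48, 0.44], [0, 163, -34, -48, 0.44], [0, 163, -34, -15, 0.44], [0, 163, -34, 20, 0.44], [0, 163, -34, 20, 0.44]])

```text
time_s: 12.18
position: [413.4, -17.0, 109.0]
ee_rot: [0.233, 0.972, -0.002, -0.002]
ft_force: [-0.8, 0.2, -0.6]
width: -0.0
grip_force: 0.0
```

```bash
cat > fin.py <<'E'
from h import *
o,R=st(); p=o['position'][:2]; C=np.array([495.5,16]); K=np.array([441.2,-38.5])-C; a0=np.arctan2(K[1],K[0])
F=o['ft_force']
for t in np.arange(-.1,.56,.05):
    a=a0+t; k=C+75*np.array([np.cos(a),np.sin(a)]); tg=np.array([-np.sin(a),np.cos(a)])
    d=np.r_[k-22*tg-p,0]; face=np.arctan2(-R[1,0],-R[0,0]); yaw=-((np.arctan2(tg[1],tg[0])-face+np.pi)%(2*np.pi)-np.pi)
    print(round(t,2),(R.T@d).round(1),round(yaw,2),'Ftang',round(-F[:2]@tg,1),'Frad',round(F[:2]@K/75,1))
E
python3 fin.py; python3 knob.py
```

```text
t 12.18 pos [413.4 -17.  109. ] loc [-81.8 -37. ] xang 153.0 tilt -1.0 F [-0.83  0.2  -0.56] w -0.0
-0.1 [-7.9  6.8 -0. ] 0.41 Ftang 0.7 Frad 0.5
-0.05 [-11.    4.4  -0. ] 0.36 Ftang 0.7 Frad 0.5
0.0 [-14.2   2.1  -0. ] 0.31 Ftang 0.7 Frad 0.5
0.05 [-17.4  -0.   -0. ] 0.26 Ftang 0.8 Frad 0.5
0.1 [-20.8  -2.   -0. ] 0.21 Ftang 0.8 Frad 0.5
0.15 [-24.3  -3.8  -0. ] 0.16 Ftang 0.8 Frad 0.5
0.2 [-27.9  -5.4  -0. ] 0.11 Ftang 0.8 Frad 0.5
0.25 [-31.5  -6.8  -0. ] 0.06 Ftang 0.8 Frad 0.5
0.3 [-35.2  -8.   -0. ] 0.01 Ftang 0.8 Frad 0.5
0.35 [-39.   -9.1  -0. ] -0.04 Ftang 0.8 Frad 0.5
0.4 [-42.8 -10.   -0.1] -0.09 Ftang 0.8 Frad 0.5
0.45 [-46.6 -10.6  -0.1] -0.14 Ftang 0.9 Frad 0.5
0.5 [-50.5 -11.1  -0.1] -0.19 Ftang 0.9 Frad 0.5
0.55 [-54.4 -11.4  -0.1] -0.24 Ftang 0.9 Frad 0.5
t 12.18 pos [413.4 -17.  109. ] loc [-81.8 -37. ] xang 153.0 tilt -1.0 F [-0.83  0.2  -0.56] w -0.0
side 295 [419. -48.  90.] [453. -26. 127.] fit [441. -38.] 8.357740689154511 78.09637670514184 turn 1.2386444041034377
scene 189 [419. -48.  90.] [450. -25. 127.] fit [437.5 -36.4] 9.113808846150988 79.55389494971068 turn 1.1933229686209197
```

send_rows(series=[[0, -5, 1, 0, 0.1], [0, -10, 1.5, 0, 0.2], [0, -13, 1.5, 0, 0.2], [0, -15, 1, 0, 0.2], [0, -17, 0, 0, 0.2], [0, -19, -1, 0, 0.2], [0, -20.5, -2, 0, 0.2], [0, -20.5, -2, 0, 0.2]])

```text
time_s: 13.28
position: [430.8, -27.9, 110.2]
ee_rot: [0.329, 0.944, -0.0, -0.0]
ft_force: [-3.4, 2.6, 4.1]
width: -0.002
grip_force: 1.9
```

```bash
python3 fin.py
```

```text
t 13.28 pos [430.8 -27.9 110.2] loc [-64.  -47.2] xang 141.6 tilt -1.0 F [-3.39  2.56  4.06] w -0.0
-0.1 [13.9  5.9  0. ] 0.21 Ftang 4.1 Frad 0.6
-0.05 [10.5  4.1  0. ] 0.16 Ftang 4.2 Frad 0.6
0.0 [6.9 2.5 0. ] 0.11 Ftang 4.2 Frad 0.6
0.05 [3.3 1.1 0. ] 0.06 Ftang 4.2 Frad 0.6
0.1 [-0.5 -0.1 -0. ] 0.01 Ftang 4.2 Frad 0.6
0.15 [-4.2 -1.2 -0. ] -0.04 Ftang 4.2 Frad 0.6
0.2 [-8.  -2.1 -0. ] -0.09 Ftang 4.2 Frad 0.6
0.25 [-11.9  -2.7  -0. ] -0.14 Ftang 4.2 Frad 0.6
0.3 [-15.8  -3.2  -0. ] -0.19 Ftang 4.2 Frad 0.6
0.35 [-19.7  -3.5  -0. ] -0.24 Ftang 4.2 Frad 0.6
0.4 [-23.6  -3.6  -0. ] -0.29 Ftang 4.1 Frad 0.6
0.45 [-27.5  -3.5  -0. ] -0.34 Ftang 4.0 Frad 0.6
0.5 [-31.4  -3.2  -0. ] -0.39 Ftang 4.0 Frad 0.6
0.55 [-35.2  -2.7  -0. ] -0.44 Ftang 3.9 Frad 0.6
```

send_rows(series=[[0, 0.7, 0, 0, 0], [0, 0.7, 0, 0, 0], [0, 0.7, 0, 0, 0]])

```text
time_s: 13.65
position: [430.8, -27.6, 110.3]
ee_rot: [0.329, 0.944, -0.0, 0.001]
ft_force: [-0.8, 1.4, 0.2]
width: 0.005
grip_force: 0.6
```

send_rows(series=[[0, -0.8, -0.1, 0, 0], [0, -1.5, -0.3, 0, 0], [0, -2.2, -0.5, 0, 0], [0, -2.2, -0.5, 0, 0]])

```text
time_s: 14.15
position: [431.6, -28.9, 110.2]
ee_rot: [0.329, 0.944, -0.0, -0.0]
ft_force: [-3.0, 1.4, 3.4]
width: 0.003
grip_force: 2.0
```

send_rows(series=[[0, -0.7, -0.2, 0, 0], [0, -1.4, -0.3, 0, -0.02], [0, -1.7, -0.4, 0, -0.02], [0, -1.7, -0.4, 0, -0.02]])

```text
time_s: 14.65
position: [433.0, -30.5, 110.2]
ee_rot: [0.32, 0.948, -0.0, -0.0]
ft_force: [-1.7, 1.9, 2.1]
width: 0.002
grip_force: 1.9
```

send_rows(series=[[0, -0.7, -0.2, 0, 0], [0, -1.4, -0.3, 0, -0.02], [0, -1.7, -0.4, 0, -0.02], [0, -1.7, -0.4, 0, -0.02]])

```text
time_s: 15.15
position: [434.1, -31.8, 110.2]
ee_rot: [0.31, 0.951, -0.0, -0.0]
ft_force: [-3.2, 1.6, 1.6]
width: -0.001
grip_force: 1.9
```

send_rows(series=[[0, -0.7, -0.2, 0, 0], [0, -1.4, -0.3, 0, -0.02], [0, -1.8, -0.4, 0, -0.02], [0, -1.8, -0.4, 0, -0.02]])

```text
time_s: 15.65
position: [435.3, -33.2, 110.2]
ee_rot: [0.301, 0.954, -0.0, 0.0]
ft_force: [-3.6, 2.0, 2.3]
width: 0.001
grip_force: 1.9
```

send_rows(series=[[0, -0.7, -0.2, 0, 0], [0, -1.4, -0.3, 0, -0.02], [0, -1.8, -0.4, 0, -0.02], [0, -1.8, -0.4, 0, -0.02]])

```text
time_s: 16.15
position: [436.6, -34.5, 110.3]
ee_rot: [0.291, 0.957, -0.0, 0.0]
ft_force: [-3.4, 3.0, 1.7]
width: 0.003
grip_force: 1.9
```

send_rows(series=[[0, -0.7, -0.2, 0, 0], [0, -1.4, -0.3, 0, -0.02], [0, -1.8, -0.4, 0, -0.02], [0, -1.8, -0.4, 0, -0.02]])

```text
time_s: 16.65
position: [437.9, -35.9, 110.3]
ee_rot: [0.282, 0.96, -0.0, 0.0]
ft_force: [-3.4, 1.9, 2.7]
width: -0.002
grip_force: 1.9
```

```bash
python3 fin.py | sed -n '1p;6,14p'; python3 knob.py | tail -2
```

```text
t 16.65 pos [437.9 -35.9 110.3] loc [-56.7 -55. ] xang 147.3 tilt -1.0 F [-3.43  1.86  2.67] w -0.0
0.1 [ 9.8  2.8 -0. ] 0.11 Ftang 3.8 Frad 1.1
0.15 [ 6.2  1.3 -0. ] 0.06 Ftang 3.9 Frad 1.1
0.2 [ 2.5  0.1 -0. ] 0.01 Ftang 3.9 Frad 1.1
0.25 [-1.3 -1.   0. ] -0.04 Ftang 3.9 Frad 1.1
0.3 [-5.1 -1.8  0. ] -0.09 Ftang 3.9 Frad 1.1
0.35 [-8.9 -2.5  0. ] -0.14 Ftang 3.9 Frad 1.1
0.4 [-12.8  -3.    0. ] -0.19 Ftang 3.9 Frad 1.1
0.45 [-16.7  -3.3   0. ] -0.24 Ftang 3.9 Frad 1.1
0.5 [-20.6  -3.4   0. ] -0.29 Ftang 3.8 Frad 1.1
side 321 [425. -58.  90.] [464. -35. 127.] fit [448.8 -45.7] 10.342736183514093 78.79237666978823 turn 1.3784051555787125
scene 161 [425. -58.  90.] [464. -32. 126.] fit [448.1 -37.5] 17.53632775546567 72.87982888654668 turn 1.3031397020921078
```

send_rows(series=[[0, -0.7, -0.2, 0, -0.01], [0, -1.4, -0.4, 0, -0.02], [0, -1.8, -0.5, 0, -0.025], [0, -1.8, -0.5, 0, -0.025]])

```text
time_s: 17.25
position: [438.3, -36.8, 110.2]
ee_rot: [0.269, 0.963, 0.0, -0.001]
ft_force: [-5.4, 3.0, 4.2]
width: 0.002
grip_force: 3.1
```

send_rows(series=[[0, -0.3, -0.1, 0, 0], [0, -0.6, -0.15, 0, 0], [0, -0.6, -0.15, 0, 0], [0, -0.6, -0.15, 0, 0]])

```text
time_s: 17.75
position: [438.3, -37.0, 110.2]
ee_rot: [0.269, 0.963, 0.0, -0.002]
ft_force: [-6.1, 2.6, 5.6]
width: -0.0
grip_force: 3.6
```

send_rows(series=[[0, -0.4, -0.1, 0, 0], [0, -0.7, -0.2, 0, 0], [0, -0.7, -0.2, 0, 0], [0, -0.7, -0.2, 0, 0]])

```text
time_s: 18.25
position: [438.3, -37.2, 110.2]
ee_rot: [0.269, 0.963, 0.0, -0.002]
ft_force: [-6.9, 3.1, 7.7]
width: 0.004
grip_force: 4.2
```

```bash
python3 fin.py | sed -n '1p;9,11p'
```

```text
t 18.25 pos [438.3 -37.2 110.2] loc [-56.2 -56.3] xang 148.8 tilt -1.0 F [-6.89  3.13  7.68] w 0.0
0.25 [-0.2 -0.1 -0. ] -0.01 Ftang 7.5 Frad 2.7
0.3 [-3.9 -1.1 -0. ] -0.06 Ftang 7.6 Frad 2.7
0.35 [-7.8 -1.8 -0. ] -0.11 Ftang 7.6 Frad 2.7
```

send_rows(series=[[0, 0, 0, -0.5, 0], [0, 0, 0, -1.0, 0], [0, 0, 0, -1.0, 0]])

```text
time_s: 18.62
position: [437.9, -37.9, 110.4]
ee_rot: [0.269, 0.963, -0.0, -0.002]
ft_force: [-5.5, 2.4, 0.4]
width: -0.001
grip_force: 3.0
```

Vertical rub is gone. Tangential is about 6 N, so I'll press on in small steps.

send_rows(series=[[0, -0.4, -0.1, -0.1, 0], [0, -0.8, -0.1, -0.2, 0], [0, -1.2, -0.2, -0.3, 0], [0, -1.2, -0.2, -0.3, 0]])

```text
time_s: 19.12
position: [437.8, -38.2, 110.4]
ee_rot: [0.269, 0.963, -0.0, -0.003]
ft_force: [-7.0, 4.0, 2.9]
width: 0.001
grip_force: 3.9
```

send_rows(series=[[0, -0.4, 0, -0.2, 0], [0, -0.8, 0, -0.4, 0], [0, -1.0, 0, -0.5, 0], [0, -1.0, 0, -0.5, 0]])

```text
time_s: 19.62
position: [437.7, -38.4, 110.5]
ee_rot: [0.269, 0.963, -0.0, -0.004]
ft_force: [-7.8, 3.4, 1.2]
width: -0.0
grip_force: 4.3
```

```bash
python3 fin.py | sed -n '1p;9,10p'
```

```text
t 19.62 pos [437.7 -38.4 110.5] loc [-56.8 -57.5] xang 148.8 tilt -1.0 F [-7.76  3.35  1.21] w -0.0
0.25 [-0.1  1.3 -0. ] -0.01 Ftang 8.4 Frad 3.2
0.3 [-3.9  0.3 -0. ] -0.06 Ftang 8.4 Frad 3.2
```

send_rows(series=[[0, -0.5, 0, -0.2, 0], [0, -1.0, 0, -0.4, 0], [0, -1.3, 0, -0.5, 0], [0, -1.3, 0, -0.5, 0], [0, -1.3, 0, -0.5, 0]])

```text
time_s: 20.25
position: [437.7, -38.7, 110.5]
ee_rot: [0.269, 0.963, -0.001, -0.006]
ft_force: [-8.4, 5.0, 0.8]
width: -0.0
grip_force: 4.9
```

```bash
python3 fin.py | sed -n '1p;9,10p'
```

```text
t 20.25 pos [437.7 -38.7 110.5] loc [-56.7 -57.8] xang 148.8 tilt -0.9999 F [-8.41  5.04  0.78] w -0.0
0.25 [ 0.1  1.5 -0. ] -0.01 Ftang 9.8 Frad 2.4
0.3 [-3.7  0.5 -0. ] -0.06 Ftang 9.8 Frad 2.4
```

9.8 N across the crank against a hard stop. Letting go.

send_rows(series=[[0, 1.5, 0, 0, 0], [0, 3, 0, 0, 0], [0, 5, 0, 0, 0], [0, 12, 0, 0, 0], [0, 22, 0, 0, 0], [0, 25, 0, -40, 0], [0, 25, 0, -100, 0], [0, 60, 0, -130, 0], [0, 60, 0, -130, 0]])

```text
time_s: 21.38
position: [393.2, -7.6, 245.9]
ee_rot: [0.268, 0.963, 0.004, 0.004]
ft_force: [0.2, -0.4, 0.2]
width: -0.001
grip_force: 0.0
```

```bash
python3 knob.py
python3 - <<'E'
from h import *
c=cam('side'); cv2.imwrite('pics/p5.png',cv2.resize(cv2.cvtColor(c['frame'],cv2.COLOR_RGB2BGR)[150:390,200:420],None,fx=2.4,fy=2.4))
E
```

```text
t 21.38 pos [393.2  -7.6 245.9] loc [-102.3  -28.3] xang 148.9 tilt -0.9999 F [ 0.2  -0.44  0.2 ] w -0.0
side 285 [445. -59.  90.] [465. -39. 127.] fit [454.4 -49. ] 7.935695026947038 78.30489449987358 turn 1.4611234545085408
scene 188 [443. -59.  90.] [465. -38. 126.] fit [453.7 -48.8] 8.211144314712625 78.48264899230033 turn 1.45154331990667
```

View pics/p5.png

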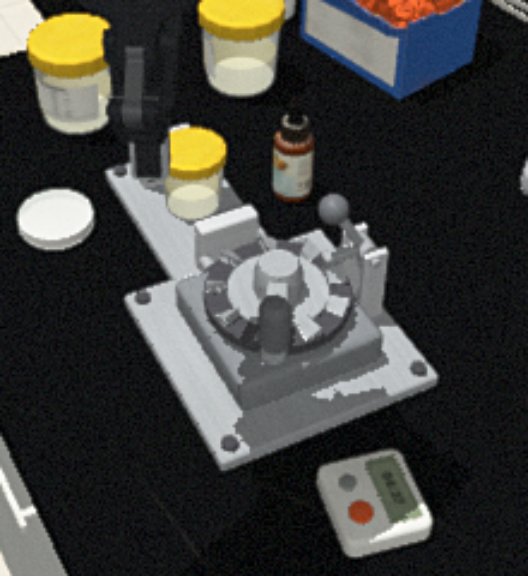

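The ball is at side pixel (339,237), the same as its dropped start. The knob rests at about 1.46 rad, and the cup, dish, dropper and timer look undisturbed.

```bash
python3 -c "from h import *;print(hand_in())"
```

```text
the job is handed in; nothing more can be done
None
```

The job is handed in: the crank is wound back two notches (about 1.46 rad), the pawl is down in the wheel, and the second tooth was drawn onto it with about 9.8 N at the knob before I let go. The cup, dish, dropper and timer look undisturbed.

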